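# Unpack a heap of household goods on the sale table

## Task

Take the heap apart from the top down: set the small square tin upright in the square tray, then the round tin upright in the round tray, and then stack the two wooden cases on the slanted rack, lengthwise up the slope: the shorter one flat on the slope first, then the longer one on top of it, each with one end back against the rack's backstop and both centred across its deck and square to it. Do not knock over or shove aside the two green goblets.

Things in the scene. Friction and masses are not known exactly. Their poses are not given: they have to be found in the camera images.
- square_tin: small square tin of dull metal, 38 x 38 (sides along its x and y) x 45 high, 0.12 kg, at the top of the heap, on the round tin; origin at the centre of its underside, z up.
- round_tin: round bright steel tin with a flat lid, 60 diameter x 50 high, 0.15 kg, second from the top of the heap, on the short case; origin at the centre of its underside, z up.
- short_case: a plain flat light-wood games case, a closed rigid box 130 long (its x axis) x 66 wide (its y axis) x 40 high, 0.3 kg; origin at the centre of its underside, z out of its top; the two ends are alike. At the start it lies across the long case, nearly at right angles to it, with its underside 40 above the table.
- long_case: a plain flat light-wood games case, a closed rigid box 150 long (its x axis) x 66 wide (its y axis) x 40 high, 0.3 kg; origin at the centre of its underside, z out of its top; the two ends are alike. At the start it is the bottom of the heap, flat on the table.
- square_tray: square open cardboard tray fixed to the table, 72 x 72 outside, 64 x 64 inside, 12 high, floor 4 thick; origin at the centre of its underside, sides along its x and y.
- round_tray: round open cardboard tray fixed to the table, 92 outside and 84 inside diameter, 12 high, floor 4 thick; origin at the centre of its underside.
- rack: fixed plywood rack, origin on the table under its middle. Flat deck, 110 wide (y), rising at 15 degrees towards its own +x (away from the robot). A backstop plate square to the deck, 110 wide, 95 high, closes the low (-x) end. Deck top and backstop face meet in a line along y at x = -85, z = 22 mm; from there the deck runs 180 up the slope. Cases grip the deck and do not slide by themselves.
- goblet_left: stemmed green glass goblet, 66 across at the rim, 90 high, standing loose on the table at the robot's left; origin at the centre of its underside. A bystander.
- goblet_right: stemmed green glass goblet, 66 across at the rim, 90 high, standing loose on the table at the robot's right; origin at the centre of its underside. A bystander.
There are look-alikes about, which are no part of the job. Leave any blue look-alike of the round_tray alone.

How it is judged:
On the way, in this order (a step that is already met when the one before it is completed fails the run):
1. the square tin stands in the square tray (horizontal distance between square_tin and square_tray below 0.019 m and z of square_tin in the frame of square_tray between 0.001 and 0.008 m and angle between square_tin's own z axis and vertical below 0.1 rad), for 0.2 s.
2. the round tin stands in the round tray (horizontal distance between round_tin and round_tray below 0.015 m and z of round_tin in the frame of round_tray between 0.001 and 0.008 m and angle between round_tin's own z axis and vertical below 0.1 rad), for 0.2 s.
3. the short case lies flat on the slope against the backstop (x of short_case in the frame of rack between -0.0260785 and -0.0125556 m and y of short_case in the frame of rack between -0.015 and 0.015 m and z of short_case in the frame of rack between 0.0335997 and 0.0455997 m and angle between short_case's own z axis and vertical between 0.19 and 0.335 rad and angle between the y axis of short_case and the y axis of rack, either way round below 0.15 rad), for 0.2 s.
4. the long case lies on the short case against the backstop (x of long_case in the frame of rack between -0.026772 and -0.0132491 m and y of long_case in the frame of rack between -0.015 and 0.015 m and z of long_case in the frame of rack between 0.0748249 and 0.0868249 m and angle between long_case's own z axis and vertical between 0.19 and 0.335 rad and angle between the y axis of long_case and the y axis of rack, either way round below 0.15 rad), for 0.2 s.
At the end, for the whole second after the job is handed in: Square tin upright on the square tray's floor, round tin on the round tray's. Short case flat on the rack's deck, long case flat on it, each with its end within about 10 mm of the backstop, centred across within 15 mm and in line within 0.15 rad. All four released and at rest (all of step 1 and all of step 2 and all of step 3 and all of step 4 and linear speed of each of square_tin, round_tin, short_case, long_case below 0.02 m/s and angular speed of each of square_tin, round_tin, short_case, long_case below 0.2 rad/s); the robot touches nothing.
It fails at once if the left goblet is knocked over or shoved more than 30 mm (distance of goblet_left from where it was at the start of the episode above 0.03 m or angle between goblet_left's own z axis and vertical above 0.5 rad).
It fails at once if the right goblet is knocked over or shoved more than 30 mm (distance of goblet_right from where it was at the start of the episode above 0.03 m or angle between goblet_right's own z axis and vertical above 0.5 rad).
It also fails if it takes over 128 s, if anything falls off the work surface, if the arm or the gripper's body presses on something with over 40 N, if the wrist force passes 120 N, or if a joint passes its speed limit or range.

## Robot

A 6-joint arm with a two-finger parallel gripper is mounted at the origin on the work surface. World frame = base frame: x ahead of the robot, y to its left, z up, the work surface at z = 0. Lengths are in m, angles in rad, forces in N, time in s.
With the tool pointing down it reaches from about 0.25 to 0.775 m from the base axis. Payload 4 kg.
Tool frame: the origin (TCP) lies midway between the tips of the shut fingers; the grasp point (between the pads) lies 19 mm behind it; z points along the fingers, y is the direction in which the jaws open and shut (so a half turn about z gives the same grasp; the last joint's range is limited). The gripper opens to 94 mm and grips with 3 to 60 N. Pads are 16 mm wide; open, the fingers measure 119 mm over their backs; the gripper's body (75 mm by 177 mm) begins 78 mm behind the grasp point.
Start: joints at [-1.302, 0.087, 1.371, -0, 1.684, -0.103], TCP at [0.2, -0.512, 0.206] pointing down, gripper open.
Joint ranges: [-3.1, 3.1], [-0.76, 2.03], [0.27, 2.55], [-1.08, 4.22], [0.17, 2.65], [-2.57, 2.57]. Speed limits (rad/s): [2.79, 2.79, 3.14, 3.14, 3.14, 3.14].

## Interface

Orientations are given as [roll, pitch, yaw] about the fixed x, y, z axes, in that order (R = Rz(yaw) Ry(pitch) Rx(roll)).
In Python, from bench import robot, cams gives the robot as it stands.
- The arm moves only by the tool step_arm, never from a script. Its argument "plan" is a list that holds one entry, the list of rows, each a list of 5 numbers: the shift along the world's x, y, z in mm, then the turn about the world's z in rad, then the opening in per cent of the stroke, from 0 (shut) to 100 (fully open). In form: [[[tx, ty, tz, turn, fingers], ...]]. A call has 1 to 8 rows; each row is the pose to reach, as a shift and turn from the pose commanded when the call began; what a row does not reach only later rows make up. A row lasts 1/12 s, in which the tool goes at most 41.7 mm and 7.16 degrees, less where a joint would pass 70% of its speed; a pose out of reach is approached as far as the arm can. A call with a gripper value outside its range is refused whole. The fingers move at their own pace and stop on an object; the grip force is fixed at half the most. Time passes only in rows, so rows that repeat a pose let the fingers close. It gives the time, the measured TCP pose, the force and the opening at its end, in the units of the state.
- robot.get_obs(): the state, without advancing time (a new reading comes with each control period).
- cams.snapshot(name): name is "scene" or "side" or "wrist"; returns a dict with "frame" (384x512x3 uint8, red, green, blue), "camera_matrix" (3x3 intrinsics, pixels), "origin" and "attitude" of the camera in the world; the wrist camera has in their place "T_tool_cam" (4x4, takes a point from camera to tool coordinates, whose origin is the TCP and whose axes are the flange's). Camera axes: x right, y down, z forward; pixel columns grow to the right and rows downward; lengths in m; the calibration is good to about 2 mm. A picture is of the moment at which its call begins: read the wrist's pose just before it. There is no depth.
- robot.close_job(): hands the job in, once; it reports no verdict.
The state is a dict: "time": time; "joint_positions": joint angles; "qvel": joint speeds; "joint_torque": joint torques, N m; "tool_pos": TCP position; "ee_rot": TCP orientation; "wrist_force": force on the tool from outside, world axes, zero at the start; "wrist_torque": the same for the moment, N m; "width": finger opening in m.
Only numpy, scipy, OpenCV 4.12 (cv2) and the standard library are available. Lean on these libraries where they do the work, as an engineer would, in place of code of your own. Each camera call takes 0.05 s, during which the arm holds its last target. There are 200 camera calls.

## Working session

There is one attempt and no reset: what is moved stays moved. The work goes in short steps, Python scripts to look and compute and a tool call to move; the robot and the scene stay as the last step left them, time stands still between calls to the robot, and variables do not carry over. Pictures are saved under pics/ and viewed, about 12 in all and at most 16, crops included, and the job is handed in when it is done.

Besides the shell and the picture viewer there is one more tool, called after ">>>" as a command line: name --argument value ..., lists and objects as JSON in quotes. step_arm: Moves the arm, as the interface text tells. Its arguments: {"type":"object","properties":{"plan":{"type":"array"}},"required":["plan"]}

```bash
mkdir -p pics; ls; cat > h.py <<'E'
import numpy as np, cv2
from bench import robot, cams
from scipy.spatial.transform import Rotation as R
def snap(name,fn=None):
    o=robot.get_obs(); s=cams.snapshot(name); K=np.array(s["camera_matrix"])
    if name=="wrist":
        T=np.array(s["T_tool_cam"]); Rt=rot(o["ee_rot"]); A=Rt@T[:3,:3]; C=np.array(o["tool_pos"])+Rt@T[:3,3]
    else:
        C=np.array(s["origin"]); A=rot(s["attitude"])
    if fn: cv2.imwrite("pics/"+fn,s["frame"][:,:,::-1])
    return s["frame"],K,C,A
def rot(a):
    a=np.array(a)
    return a if a.shape==(3,3) else R.from_euler("xyz",a).as_matrix()
def onz(uv,z,K,C,A):
    uv=np.atleast_2d(np.array(uv,float)); d=(A@np.linalg.inv(K)@np.c_[uv,np.ones(len(uv))].T).T
    return C+d*((z-C[2])/d[:,2])[:,None]
def proj(P,K,C,A):
    q=(np.atleast_2d(P)-C)@A@K.T; return q[:,:2]/q[:,2:]
E
python3 - <<'E'
from h import *
print(robot.get_obs())
ims=[]
for n in ("scene","side","wrist"):
    f,K,C,A=snap(n,n+"0.png"); print(n,K.tolist(),C,A.round(3).tolist())
    np.savez(n+"0.npz",f=f,K=K,C=C,A=A)
E
```

```text
pics
{'time': 0.0, 'joint_positions': array([-1.30210663e+00,  8.79479998e-02,  1.37222544e+00, -2.10508382e-05,
        1.68357796e+00, -1.03091456e-01]), 'qvel': array([ 0.00038488,  0.00035637,  0.00071647, -0.00228957,  0.00160823,
        0.00056957]), 'joint_torque': array([-3.75676518e-05, -3.40180314e+01, -3.02428365e+01,  7.17679155e-02,
        3.28087248e-02, -1.69701739e-04]), 'tool_pos': array([ 0.19965194, -0.51190908,  0.20432261]), 'ee_rot': array([-3.13944321e+00, -2.01343166e-04,  3.71778593e-01]), 'wrist_force': array([0.05367237, 0.46605028, 0.71927571]), 'wrist_torque': array([ 0.05617203, -0.01706876, -0.02728588]), 'width': 0.09399493860059477}
scene [[349.41811951015467, 0.0, 256.8051661983794], [0.0, 349.41811951015467, 189.38807601860975], [0.0, 0.0, 1.0]] [ 1.11121708 -0.41972104  0.83964338] [[0.611, 0.584, -0.535], [0.791, -0.466, 0.396], [-0.018, -0.665, -0.747]]
side [[435.5114896288642, 0.0, 253.5718311620512], [0.0, 435.5114896288642, 191.3412976924333], [0.0, 0.0, 1.0]] [0.19315395 1.02567703 0.83916764] [[-0.94, -0.196, 0.28], [-0.342, 0.525, -0.779], [0.006, -0.828, -0.56]]
wrist [[340.32207123018594, 0.0, 248.76852669765967], [0.0, 340.32207123018594, 187.3259528306473], [0.0, 0.0, 1.0]] [ 0.27485501 -0.48261053  0.38356705] [[0.364, -0.895, -0.258], [-0.932, -0.35, -0.099], [-0.002, 0.276, -0.961]]
```

View pics/scene0.png

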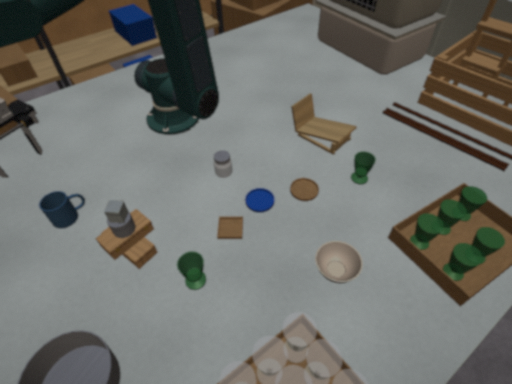

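View pics/side0.png

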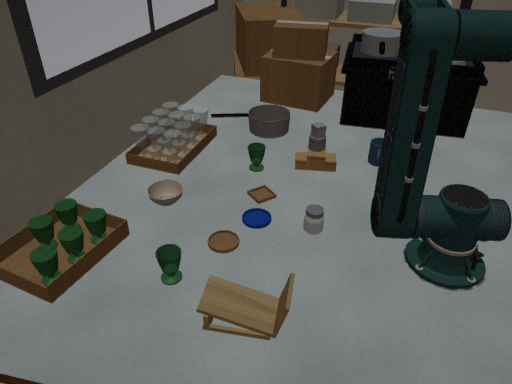

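I see the heap in scene at (120,230), the square tray at (230,228), the brown round tray at (304,189) with the blue look-alike at (260,200), the rack at (322,125), and the goblets at (192,268) and (362,167). The side view agrees: heap (317,150), square tray (262,194), round tray (224,241), rack (245,305), goblets (257,157) and (170,264).

```bash
python3 - <<'E'
from h import *
L={n:np.load(n+"0.npz") for n in("scene","side")}
g=lambda n,uv,z:onz(uv,z,L[n]["K"],L[n]["C"],L[n]["A"]).round(3)[0].tolist()
for nm,a,b,z in [("sqtray",(230,228),(262,194),.008),("rtray",(304,189),(224,241),.008),("blue",(260,200),(257,218),.008),("gobR foot",(194,283),(257,168),.003),("gobL foot",(360,180),(171,278),.003),("heap sqtop",(117,206),(318,127),.175),("rack",(325,133),(240,312),.03)]:
    print(nm,g("scene",a,z),g("side",b,z))
# rack feature crops, heap crops
s=L["scene"]["f"];d=L["side"]["f"]
c=lambda f,x,y,w,h,k:cv2.resize(f[y:y+h,x:x+w],None,fx=k,fy=k,interpolation=cv2.INTER_CUBIC)
a=np.hstack([c(s,80,185,100,75,4),c(d,275,110,100,75,4)]);b=np.hstack([c(s,280,85,100,75,4),c(d,190,267,100,75,4)])
cv2.imwrite("pics/crop.png",np.vstack([a,b])[:,:,::-1])
E
```

```text
sqtray [0.586, -0.132, 0.008] [0.576, -0.125, 0.008]
rtray [0.608, 0.139, 0.008] [0.601, 0.142, 0.008]
blue [0.557, 0.002, 0.008] [0.548, 0.006, 0.008]
gobR foot [0.668, -0.303, 0.003] [0.652, -0.287, 0.003]
gobL foot [0.69, 0.312, 0.003] [0.676, 0.323, 0.003]
heap sqtop [0.464, -0.371, 0.175] [0.451, -0.353, 0.175]
rack [0.469, 0.367, 0.03] [0.454, 0.387, 0.03]
```

View pics/crop.png

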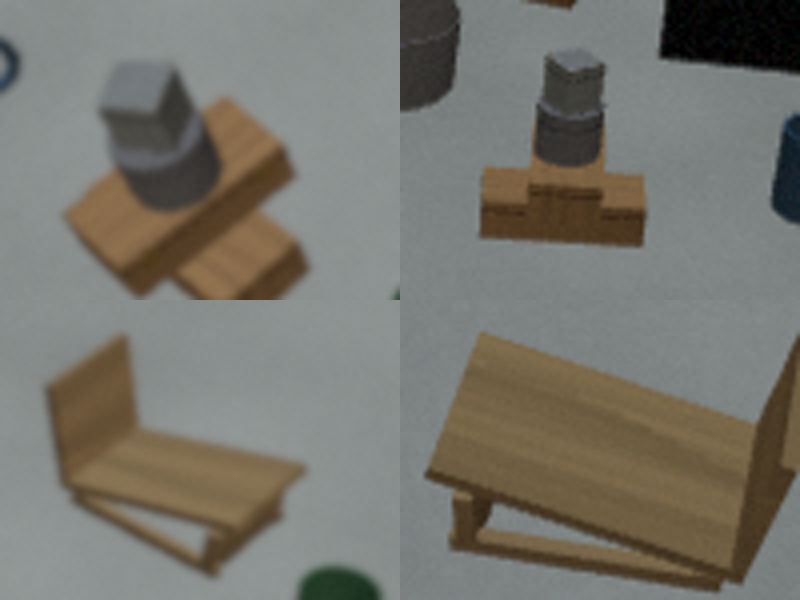

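>>> step_arm --plan '[[[0,0,42,0,100],[0,0,86,0,100],[36,21,86,0,100],[72,42,86,0,100],[108,63,86,0,100],[144,84,86,0,100],[180,105,86,0,100],[216,126,86,0,100]]]'

```text
time: 0.82
tool_pos: [0.417, -0.3851, 0.2913]
ee_rot: [-3.141, 0.0, 0.372]
wrist_force: [0.1, -0.5, 0.3]
width: 0.0937
```

>>> step_arm --plan '[[[30,18,0,0,100],[41,24,0,0,100],[41,24,0,0,100]]]'

```text
time: 1.07
tool_pos: [0.4588, -0.3606, 0.2905]
ee_rot: [-3.14, 0.0, 0.377]
wrist_force: [0.5, -0.9, 0.1]
width: 0.0943
```

```bash
python3 - <<'E'
from h import *
o=robot.get_obs(); print(o["tool_pos"],o["ee_rot"],o["joint_positions"].round(2))
f,K,C,A=snap("wrist"); np.savez("w1.npz",f=f,K=K,C=C,A=A)
cv2.imwrite("pics/w1.png",cv2.resize(f[:,:,::-1],(768,576)))
E
```

```text
[ 0.45878082 -0.36056564  0.29047736] [-3.14000458e+00  2.41342155e-04  3.76591755e-01] [-0.76  0.16  1.12  0.    1.86  0.43]
```

View pics/w1.png

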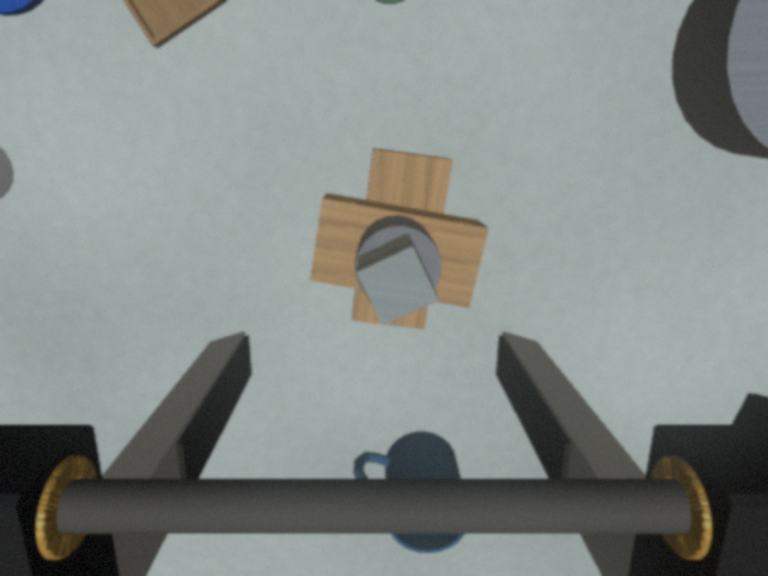

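The heap is in the picture's middle, with top square corners at about (358,273), (412,243), (437,297) and (386,323) in the 1.5x picture.

```bash
cat >> h.py <<'E'
def quad(px,z,K,C,A):
    P=onz(px,z,K,C,A)[:,:2]; (c,wh,an)=cv2.minAreaRect((P*1000).astype(np.float32))
    e=[np.linalg.norm(P[i]-P[(i+1)%4]).round(4) for i in range(4)]
    y=[np.arctan2(*(P[(i+1)%4]-P[i])[::-1]).round(3) for i in range(4)]
    return P.mean(0).round(4),e,y
def dump(o): print(np.round(o["tool_pos"],4),np.round(o["ee_rot"],3),round(o["width"],4),o["time"])
E
python3 - <<'E'
from h import *
d=np.load("w1.npz");K,C,A=d["K"],d["C"],d["A"]
q=lambda p,z:print(quad(np.array(p)/1.5,z,K,C,A))
q([(358,273),(412,243),(437,297),(386,323)],.175)
q([(325,197),(487,225),(470,306),(312,281)],.08)
q([(374,149),(452,158),(425,328),(352,320)],.04)
# round tin lid circle visible: top edge & sides
print(onz(np.array([(357,262),(441,262),(398,216)])/1.5,.13,K,C,A))
print("sq tray corner",onz(np.array([[157,46]])/1.5,.012,K,C,A))
E
```

```text
(array([ 0.4583, -0.3764]), [np.float64(0.0368), np.float64(0.0369), np.float64(0.0351), np.float64(0.0361)], [np.float64(-0.673), np.float64(-2.321), np.float64(2.448), np.float64(0.866)])
(array([ 0.4576, -0.3819]), [np.float64(0.126), np.float64(0.0665), np.float64(0.1283), np.float64(0.0674)], [np.float64(-1.364), np.float64(-2.91), np.float64(1.784), np.float64(0.197)])
(array([ 0.4588, -0.3847]), [np.float64(0.0643), np.float64(0.1499), np.float64(0.066), np.float64(0.1496)], [np.float64(-1.305), np.float64(-2.884), np.float64(1.832), np.float64(0.245)])
[[ 0.45118159 -0.3509812   0.13      ]
 [ 0.47238454 -0.40445824  0.13      ]
 [ 0.49078107 -0.36504651  0.13      ]]
sq tray corner [[ 0.53270963 -0.13876764  0.012     ]]
```

>>> step_arm --plan '[[[0,-16,0,0.12,100],[0,-16,0,0.24,100],[0,-16,0,0.36,100],[0,-16,-20,0.488,100],[0,-16,-60,0.488,100],[0,-16,-100,0.488,100],[0,-16,-130,0.488,100],[0,-16,-148,0.488,100]]]'

```text
time: 1.78
tool_pos: [0.4528, -0.3786, 0.1387]
ee_rot: [-3.134, 0.001, 0.857]
wrist_force: [0.5, -0.4, -1.1]
width: 0.0942
```

>>> step_arm --plan '[[[0,0,0,0,100],[0,0,0,0,30],[0,0,0,0,30],[0,0,0,0,30],[0,0,0,0,30],[0,0,0,0,30],[0,0,0,0,30],[0,0,0,0,30]]]'

```text
time: 2.45
tool_pos: [0.4569, -0.3786, 0.1441]
ee_rot: [3.141, 0.0, 0.86]
wrist_force: [-0.3, 0.2, 0.0]
width: 0.0507
```

>>> step_arm --plan '[[[0,0,0,0,0],[0,0,0,0,0],[0,0,0,0,0],[0,0,0,0,0],[0,0,0,0,0],[0,0,0,0,0]]]'

```text
time: 2.95
tool_pos: [0.4566, -0.3784, 0.1435]
ee_rot: [-3.141, -0.0, 0.86]
wrist_force: [-0.3, 0.4, 1.0]
width: 0.038
```

>>> step_arm --plan '[[[0,0,20,0,0],[0,0,50,0,0],[0,0,86,0,0],[18,34,86,0,0],[36,68,86,0,0],[54,102,86,0,0],[72,136,86,0,0],[90,170,86,0,0]]]'

```text
time: 3.62
tool_pos: [0.5472, -0.207, 0.2292]
ee_rot: [-3.142, -0.0, 0.859]
wrist_force: [0.5, -0.7, -0.7]
width: 0.0378
```

>>> step_arm --plan '[[[10,26,0,0,0],[10,26,0,0,0],[10,26,0,0,0]]]'

```text
time: 3.87
tool_pos: [0.557, -0.1812, 0.229]
ee_rot: [-3.141, 0.001, 0.863]
wrist_force: [-0.6, -1.8, -1.4]
width: 0.038
```

```bash
python3 - <<'E'
from h import *
dump(robot.get_obs())
f,K,C,A=snap("wrist"); np.savez("w2.npz",f=f,K=K,C=C,A=A)
cv2.imwrite("pics/w2.png",cv2.resize(f[:,:,::-1],(768,576)))
E
```

```text
[ 0.557  -0.1812  0.229 ] [-3.141e+00  1.000e-03  8.630e-01] 0.038 3.8667
```

View pics/w2.png

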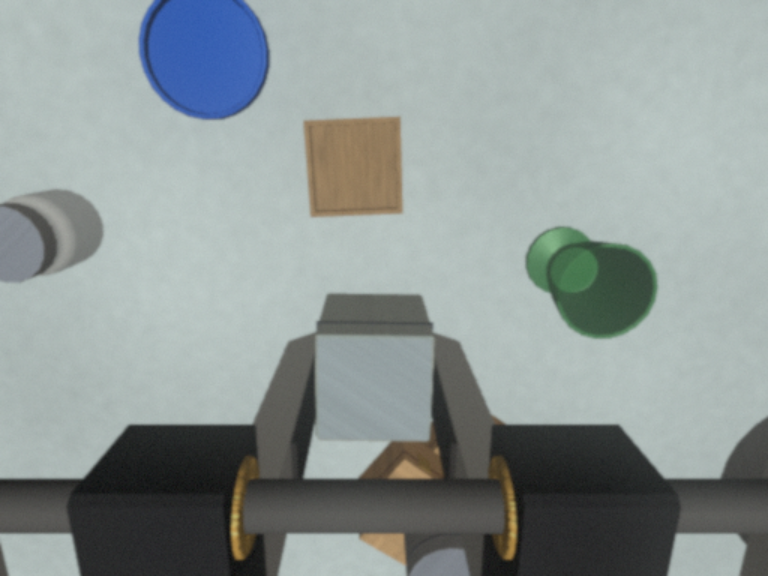

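```bash
python3 - <<'E'
from h import *
d=np.load("w2.npz");K,C,A=d["K"],d["C"],d["A"]
q=lambda p,z:print(quad(np.array(p)/1.5,z,K,C,A))
q([(304,121),(400,117),(403,213),(311,216)],.012)
q([(315,334),(433,334),(432,438),(316,438)],.261)
p=lambda u,z:print(onz(np.array([u])/1.5,z,K,C,A).round(3))
p((562,260),.003);p((602,290),.09)
p((205,55),.012)
hsv=cv2.cvtColor(d["f"],cv2.COLOR_RGB2HSV)
E
```

```text
(array([ 0.5824, -0.1292]), [np.float64(0.0711), np.float64(0.0712), np.float64(0.0717), np.float64(0.0707)], [np.float64(-0.668), np.float64(-2.231), np.float64(2.467), np.float64(0.903)])
(array([ 0.5591, -0.1788]), [np.float64(0.0365), np.float64(0.0367), np.float64(0.0382), np.float64(0.0367)], [np.float64(-0.707), np.float64(-2.255), np.float64(2.434), np.float64(0.841)])
[[ 0.662 -0.295  0.003]]
[[ 0.659 -0.291  0.09 ]]
[[0.553 0.    0.012]]
```

>>> step_arm --plan '[[[12,25,0,0,0],[24,50,-20,0,0],[24,50,-60,0,0],[24,50,-100,0,0],[24,50,-140,0,0],[24,50,-175,0,0],[24,50,-195,0,0],[24,50,-203,0,0]]]'

```text
time: 4.58
tool_pos: [0.5768, -0.1334, 0.0212]
ee_rot: [-3.133, 0.004, 0.857]
wrist_force: [-0.6, 1.4, -1.3]
width: 0.0377
```

>>> step_arm --plan '[[[0,0,0,0,0],[0,0,-4,0,0],[0,0,-7,0,0],[0,0,-7,0,0],[0,0,-7,0,0]]]'

```text
time: 5.0
tool_pos: [0.5817, -0.133, 0.0212]
ee_rot: [3.139, -0.001, 0.86]
wrist_force: [-0.1, -0.1, -0.3]
width: 0.0378
```

>>> step_arm --plan '[[[0,0,-2,0,0],[0,0,-3,0,0],[0,0,-3,0,0],[0,0,-3,0,0]]]'

```text
time: 5.33
tool_pos: [0.5814, -0.1327, 0.0176]
ee_rot: [3.14, -0.001, 0.86]
wrist_force: [0.7, -0.1, 2.3]
width: 0.0375
```

>>> step_arm --plan '[[[0,0,0,0,60],[0,0,0,0,60],[0,0,0,0,60],[0,0,0,0,60],[0,0,0,0,60],[0,0,30,0,60],[0,0,70,0,100],[0,0,110,0,100]]]'

```text
time: 6.0
tool_pos: [0.5793, -0.1321, 0.1258]
ee_rot: [-3.137, 0.002, 0.86]
wrist_force: [2.0, -0.1, -0.3]
width: 0.0667
```

>>> step_arm --plan '[[[0,0,40,-0.1,100],[0,0,80,-0.2,100],[0,0,80,-0.3,100],[0,0,80,-0.4,100],[0,0,80,-0.488,100]]]'

```text
time: 6.42
tool_pos: [0.5812, -0.1327, 0.208]
ee_rot: [3.14, -0.002, 0.367]
wrist_force: [0.2, 0.6, -0.8]
width: 0.0938
```

```bash
python3 - <<'E'
from h import *
dump(robot.get_obs())
f,K,C,A=snap("wrist"); np.savez("w3.npz",f=f,K=K,C=C,A=A)
cv2.imwrite("pics/w3.png",cv2.resize(f[:,:,::-1],(768,576)))
E
```

```text
[ 0.5812 -0.1327  0.208 ] [ 3.14e+00 -2.00e-03  3.67e-01] 0.0938 6.4167
```

View pics/w3.png

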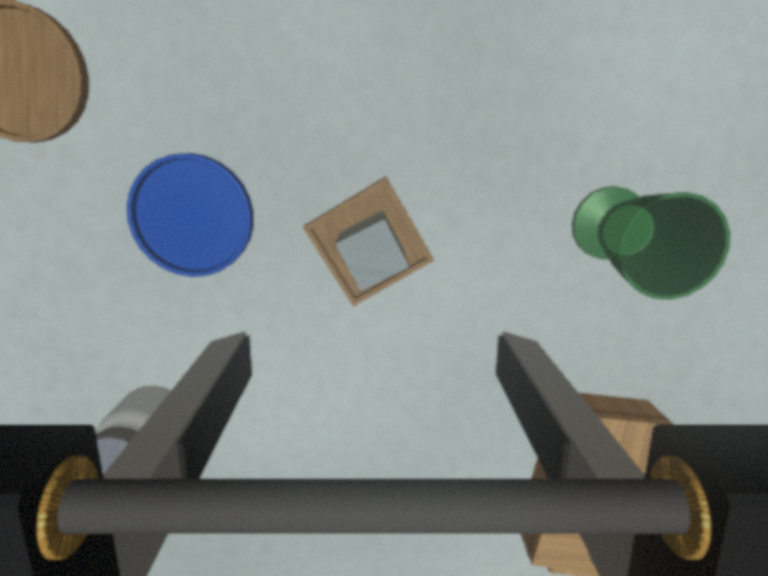

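Square tin stands inside the square tray (around (370,250)). Meanwhile, I'll compute the rack pose and the round tray, then return to the round tin.

>>> step_arm --plan '[[[0,0,30,0,100],[-17,-35,50,0,100],[-34,-70,50,0,100],[-51,-105,50,0,100],[-68,-140,50,0,100],[-85,-175,50,0,100],[-102,-210,50,0,100],[-119,-245,50,0,100]]]'

```text
time: 7.13
tool_pos: [0.4605, -0.3789, 0.2563]
ee_rot: [-3.141, 0.0, 0.374]
wrist_force: [0.7, -0.4, -0.2]
width: 0.0941
```

>>> step_arm --plan '[[[0,0,0,0,100],[0,0,0,0,100]]]'

```text
time: 7.3
tool_pos: [0.4604, -0.3791, 0.2556]
ee_rot: [-3.14, 0.0, 0.369]
wrist_force: [0.2, 0.5, 0.4]
width: 0.0939
```

```bash
python3 - <<'E'
from h import *
dump(robot.get_obs())
f,K,C,A=snap("wrist"); np.savez("w4.npz",f=f,K=K,C=C,A=A)
cv2.imwrite("pics/w4.png",cv2.resize(f[:,:,::-1],(768,576)))
d=np.load("w3.npz")
# square tray/tin check
for p,z in [([(304,227),(386,177),(433,260),(354,304)],.012),([(336,244),(386,220),(410,265),(361,292)],.049)]:
    print(quad(np.array(p)/1.5,z,d["K"],d["C"],d["A"]))
hi,lo=.0686,.022
for n,P in [("scene",[(297.5,131.25),(313.75,117.5),(356.25,126.75),(338.75,142.5)]),("side",[(273.75,335),(278.75,298.25),(210,275),(197,310.75)][::1])]:
    d=np.load(n+"0.npz")
    W=[onz(p,z,d["K"],d["C"],d["A"])[0] for p,z in zip(P,(lo,lo,hi,hi))]
    W=np.array(W)[:,:2]; print(n,W.round(3).tolist(),"low mid",W[:2].mean(0),"hi mid",W[2:].mean(0),"yaw",np.arctan2(*(W[2:].mean(0)-W[:2].mean(0))[::-1]),np.linalg.norm(W[2:].mean(0)-W[:2].mean(0)))
E
```

```text
[ 0.4604 -0.3791  0.2556] [-3.14   0.     0.369] 0.0939 7.3
(array([ 0.5826, -0.129 ]), [np.float64(0.0707), np.float64(0.0714), np.float64(0.0695), np.float64(0.0704)], [np.float64(-0.662), np.float64(-2.246), np.float64(2.466), np.float64(0.912)])
(array([ 0.5827, -0.132 ]), [np.float64(0.0374), np.float64(0.0351), np.float64(0.0387), np.float64(0.0378)], [np.float64(-0.753), np.float64(-2.281), np.float64(2.459), np.float64(0.824)])
scene [[0.393, 0.304], [0.37, 0.408], [0.544, 0.439], [0.564, 0.33]] low mid [0.38167295 0.35613262] hi mid [0.55390095 0.38437124] yaw 0.16251464168503973 0.17452765572773699
side [[0.362, 0.416], [0.383, 0.308], [0.553, 0.336], [0.534, 0.448]] low mid [0.37247108 0.36199093] hi mid [0.54342935 0.39209434] yaw 0.1742994534753613 0.17358842985434653
```

View pics/w4.png

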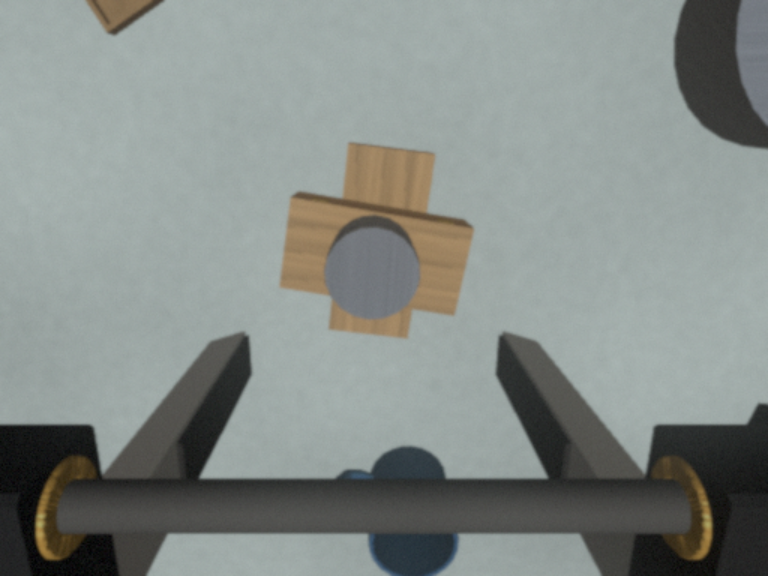

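```bash
python3 - <<'E'
from h import *
d=np.load("w4.npz");K,C,A=d["K"],d["C"],d["A"]
P=onz(np.array([(372,272),(324,271),(420,271),(372,320),(372,224)])/1.5,.13,K,C,A);print(P.round(4), np.linalg.norm(P[1]-P[2]),np.linalg.norm(P[3]-P[4]))
q=lambda p,z:print(quad(np.array(p)/1.5,z,K,C,A))
q([(294,196),(472,227),(456,314),(281,288)],.08)
q([(349,143),(434,153),(407,337),(330,329)],.04)
E
```

```text
[[ 0.4588 -0.3784  0.13  ]
 [ 0.4486 -0.3505  0.13  ]
 [ 0.4701 -0.4058  0.13  ]
 [ 0.4293 -0.3898  0.13  ]
 [ 0.4867 -0.3676  0.13  ]] 0.05930266985997225 0.06148611802958014
(array([ 0.4572, -0.382 ]), [np.float64(0.1258), np.float64(0.0653), np.float64(0.1295), np.float64(0.0675)], [np.float64(-1.373), np.float64(-2.9), np.float64(1.786), np.float64(0.187)])
(array([ 0.4585, -0.3845]), [np.float64(0.0641), np.float64(0.1494), np.float64(0.0642), np.float64(0.1496)], [np.float64(-1.314), np.float64(-2.889), np.float64(1.83), np.float64(0.251)])
```

>>> step_arm --plan '[[[0,0,-40,0,100],[0,0,-80,0,100],[0,0,-115,0,100],[0,0,-140,0,100],[0,0,-160,0,100],[0,0,-160,0,50],[0,0,-160,0,50],[0,0,-160,0,50]]]'

```text
time: 8.02
tool_pos: [0.4631, -0.3773, 0.0984]
ee_rot: [3.139, -0.001, 0.374]
wrist_force: [-0.7, -0.0, -0.2]
width: 0.0775
```

>>> step_arm --plan '[[[0,0,0,0,0],[0,0,0,0,0],[0,0,0,0,0],[0,0,0,0,0],[0,0,0,0,0]]]'

```text
time: 8.43
tool_pos: [0.4626, -0.378, 0.0986]
ee_rot: [3.139, -0.002, 0.372]
wrist_force: [-0.2, 0.6, 5.3]
width: 0.0595
```

>>> step_arm --plan '[[[0,0,30,0,0],[0,0,70,0,0],[0,20,105,0,0],[6,55,120,0,0],[13,95,120,0,0],[20,135,120,0,0],[27,175,120,0,0],[34,215,120,0,0]]]'

```text
time: 9.1
tool_pos: [0.4954, -0.161, 0.2163]
ee_rot: [3.141, 0.0, 0.371]
wrist_force: [1.2, 0.6, -0.2]
width: 0.0595
```

>>> step_arm --plan '[[[7,40,0,0,0],[14,80,0,0,0],[21,120,0,0,0],[28,160,0,0,0],[35,200,0,0,0],[42,240,0,0,0],[50,280,0,0,0],[50,280,0,0,0]]]'

```text
time: 9.77
tool_pos: [0.5456, 0.1243, 0.2155]
ee_rot: [-3.138, -0.001, 0.38]
wrist_force: [-0.3, -0.4, -0.7]
width: 0.0598
```

```bash
python3 - <<'E'
from h import *
dump(robot.get_obs())
f,K,C,A=snap("wrist"); np.savez("w5.npz",f=f,K=K,C=C,A=A)
cv2.imwrite("pics/w5.png",cv2.resize(f[:,:,::-1],(768,576)))
E
```

```text
[0.5456 0.1243 0.2155] [-3.138e+00 -1.000e-03  3.800e-01] 0.0598 9.7667
```

View pics/w5.png

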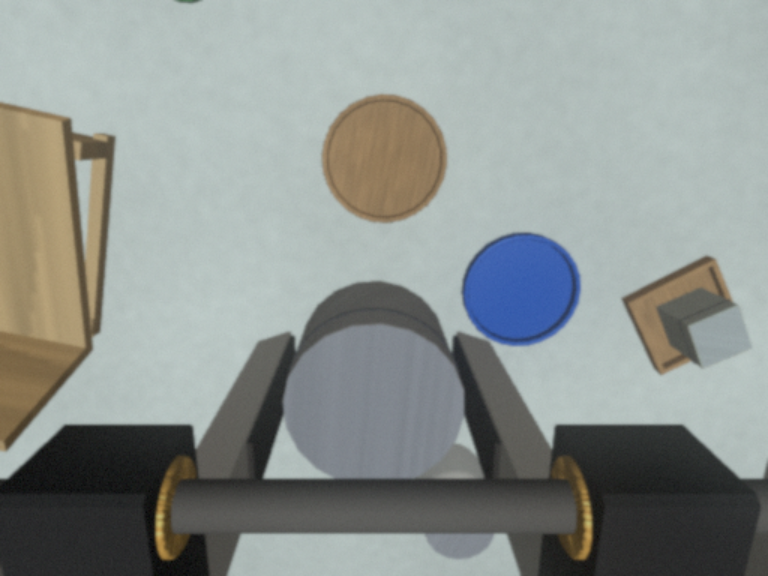

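```bash
python3 - <<'E'
from h import *
d=np.load("w5.npz");K,C,A=d["K"],d["C"],d["A"]
P=onz(np.array([(384,158),(322,158),(446,158),(384,94),(384,222)])/1.5,.012,K,C,A);print(P.round(4),P[1:].mean(0), np.linalg.norm(P[1]-P[2]),np.linalg.norm(P[3]-P[4]))
P=onz(np.array([(284,400),(463,400),(374,323)])/1.5,.247,K,C,A);print(P.round(4),P[:2].mean(0),np.linalg.norm(P[1]-P[0]))
p=proj([[.5456,.1243,.2155]],K,C,A)*1.5;print(p)
# rack right-hand features: deck hi corner right (70,122), low corner (90,348) edge; 
print(onz(np.array([(70,120)])/1.5,.0686,K,C,A),onz(np.array([(90,348)])/1.5,.022,K,C,A))
E
```

```text
[[0.6076 0.1419 0.012 ]
 [0.5908 0.1839 0.012 ]
 [0.6244 0.0999 0.012 ]
 [0.6483 0.1584 0.012 ]
 [0.5641 0.1241 0.012 ]] [0.6068979  0.14157539 0.012     ] 0.09044660298424254 0.09096347423700261
[[0.5332 0.1506 0.247 ]
 [0.5547 0.097  0.247 ]
 [0.5686 0.1335 0.247 ]] [0.54395517 0.12378943 0.247     ] 0.057753407783742154
[[374.08231665 354.61532881]]
[[0.55920643 0.33021421 0.0686    ]] [[0.38600443 0.30302214 0.022     ]]
```

>>> step_arm --plan '[[[32,9,0,0,0],[64,18,-10,0,0],[64,18,-50,0,0],[64,18,-90,0,0],[64,18,-130,0,0],[64,18,-160,0,0],[64,18,-180,0,0],[64,18,-188,0,0]]]'

```text
time: 10.48
tool_pos: [0.6063, 0.1332, 0.0231]
ee_rot: [-3.14, 0.009, 0.37]
wrist_force: [-0.7, 0.3, -0.9]
width: 0.0594
```

>>> step_arm --plan '[[[0,0,0,0,0],[0,0,-2,0,0],[0,0,-4,0,0],[0,0,-4,0,0],[0,0,-4,0,0]]]'

```text
time: 10.9
tool_pos: [0.6108, 0.1355, 0.0262]
ee_rot: [3.141, -0.003, 0.372]
wrist_force: [-0.6, -0.3, -1.3]
width: 0.0597
```

>>> step_arm --plan '[[[-1,3,0,0,0],[-2,6,0,0,0],[-2,6,-2,0,0],[-2,6,-4,0,0],[-2,6,-4,0,0],[-2,6,-4,0,0]]]'

```text
time: 11.4
tool_pos: [0.608, 0.1423, 0.0226]
ee_rot: [-3.141, -0.002, 0.372]
wrist_force: [-2.5, 1.0, 7.1]
width: 0.0598
```

Contact with the floor at 7 N. I release, rise, and turn for the short case.

>>> step_arm --plan '[[[0,0,-0.5,0,100],[0,0,-0.5,0,100],[0,0,-0.5,0,100],[0,0,-0.5,0,100],[0,0,0,0,100],[0,0,30,0,100],[0,0,70,0,100],[0,0,110,0,100]]]'

```text
time: 12.07
tool_pos: [0.6063, 0.1412, 0.1297]
ee_rot: [-3.141, 0.004, 0.372]
wrist_force: [1.9, 0.3, 0.7]
width: 0.0939
```

>>> step_arm --plan '[[[0,0,40,0,100],[0,0,80,0,100],[-10,-10,110,0,100],[-20,-20,120,0,100],[-20,-20,120,0,100],[-20,-20,120,0,100]]]'

```text
time: 12.57
tool_pos: [0.588, 0.1214, 0.2511]
ee_rot: [3.141, -0.002, 0.371]
wrist_force: [0.2, 0.8, -1.0]
width: 0.0939
```

```bash
python3 - <<'E'
from h import *
dump(robot.get_obs())
f,K,C,A=snap("wrist"); np.savez("w6.npz",f=f,K=K,C=C,A=A)
cv2.imwrite("pics/w6.png",cv2.resize(f[:,:,::-1],(768,576)))
E
```

```text
[0.588  0.1214 0.2511] [ 3.141e+00 -2.000e-03  3.710e-01] 0.0939 12.5667
```

View pics/w6.png

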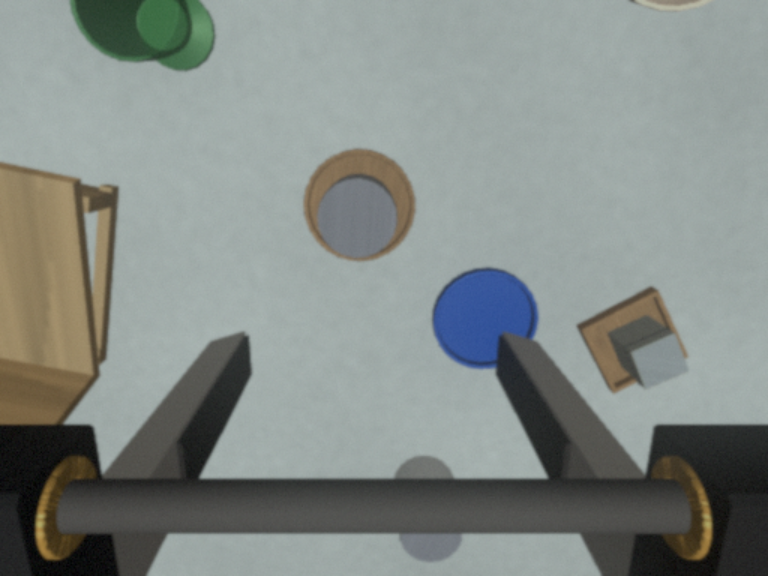

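>>> step_arm --plan '[[[-11,34,50,0,100],[-22,67,50,0,100],[-33,100,50,0,100],[-44,134,50,0,100],[-55,168,50,0,100],[-66,202,50,0,100],[-77,235,50,0,100],[-88,269,50,0,100]]]'

```text
time: 13.28
tool_pos: [0.4984, 0.3924, 0.2968]
ee_rot: [3.14, 0.006, 0.372]
wrist_force: [0.8, 0.9, 0.1]
width: 0.0938
```

>>> step_arm --plan '[[[0,0,0,0,100],[0,0,0,0,100],[0,0,0,0,100],[0,0,0,0,100]]]'

```text
time: 13.62
tool_pos: [0.5001, 0.3895, 0.2991]
ee_rot: [3.141, 0.002, 0.37]
wrist_force: [-0.0, 0.4, -0.2]
width: 0.0939
```

```bash
python3 - <<'E'
from h import *
dump(robot.get_obs())
f,K,C,A=snap("wrist"); np.savez("w7.npz",f=f,K=K,C=C,A=A)
cv2.imwrite("pics/w7.png",cv2.resize(f[:,:,::-1],(768,576)))
d=np.load("w6.npz");K,C,A=d["K"],d["C"],d["A"]
print(onz(np.array([(360,205)])/1.5,.012,K,C,A),onz(np.array([(358,217)])/1.5,.054,K,C,A))
print(onz(np.array([(79,184)])/1.5,.0686,K,C,A),onz(np.array([(97,373)])/1.5,.022,K,C,A))
E
```

```text
[0.5001 0.3895 0.2991] [3.141e+00 2.000e-03 3.700e-01] 0.0939 13.6167
[[0.60764689 0.14092385 0.012     ]] [[0.60435474 0.14014773 0.054     ]]
[[0.55745448 0.33055123 0.0686    ]] [[0.38784578 0.3037155  0.022     ]]
```

View pics/w7.png

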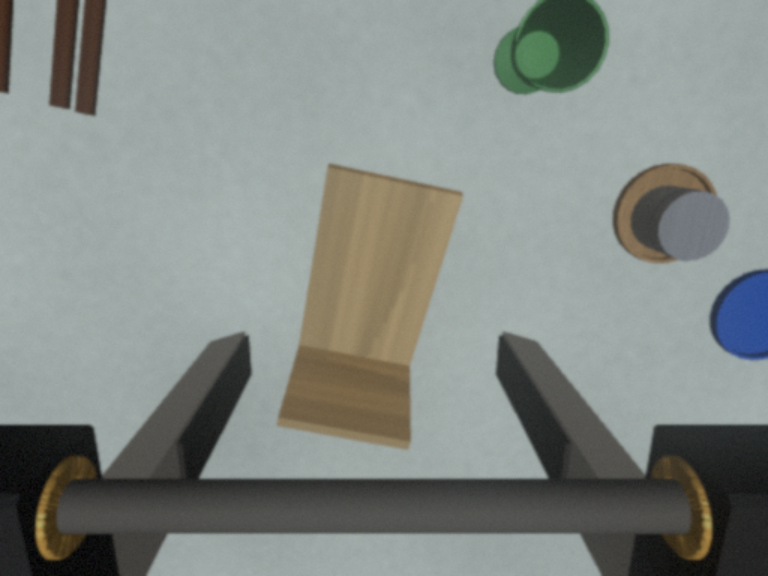

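```bash
python3 - <<'E'
from h import *
d=np.load("w7.npz");K,C,A=d["K"],d["C"],d["A"]
px=np.array([(330,167),(462,194),(410,366),(300,347)])/1.5
W=np.array([onz(p,z,K,C,A)[0,:2] for p,z in zip(px,(.0686,.0686,.022,.022))])
print(W.round(4),[np.linalg.norm(W[i]-W[i-1]).round(4) for i in range(4)])
h,l=W[:2].mean(0),W[2:].mean(0);v=h-l;print(h,l,np.arctan2(v[1],v[0]),np.linalg.norm(v))
u=W[0]-W[1];w=W[3]-W[2];print("yaw from cross",np.arctan2(u[1],u[0])-np.pi/2,np.arctan2(w[1],w[0])-np.pi/2)
B=onz(np.array([(279,424),(411,443)])/1.5,.1138,K,C,A);print(B)
E
```

```text
[[0.5394 0.4412]
 [0.5577 0.3362]
 [0.3847 0.3061]
 [0.3648 0.4128]] [np.float64(0.1769), np.float64(0.1066), np.float64(0.1756), np.float64(0.1086)]
[0.54856888 0.38870609] [0.37476275 0.35946039] 0.16670461340906575 0.17624949104121934
yaw from cross 0.17245428992585365 0.18435794895043034
[[0.33733685 0.4080747  0.1138    ]
 [0.35967133 0.30184271 0.1138    ]]
```

>>> step_arm --plan '[[[-2,-40,0,0.09,100],[-4,-80,0,0.18,100],[-6,-120,0,0.27,100],[-8,-160,0,0.36,100],[-11,-200,0,0.45,100],[-13,-240,0,0.54,100],[-16,-280,0,0.63,100],[-18,-320,0,0.72,100]]]'

```text
time: 14.33
tool_pos: [0.4809, 0.0674, 0.3009]
ee_rot: [3.14, -0.0, 1.094]
wrist_force: [1.2, -0.3, -0.0]
width: 0.094
```

>>> step_arm --plan '[[[-2,-40,0,0.09,100],[-4,-80,0,0.18,100],[-6,-120,0,0.27,100],[-8,-160,0,0.36,100],[-11,-200,0,0.45,100],[-13,-240,0,0.54,100],[-16,-280,0,0.63,100],[-18,-320,0,0.687,100]]]'

```text
time: 15.0
tool_pos: [0.4621, -0.2526, 0.301]
ee_rot: [3.141, 0.001, 1.78]
wrist_force: [0.4, -0.2, -0.3]
width: 0.094
```

>>> step_arm --plan '[[[-2,-40,0,0,100],[-4,-80,-10,0,100],[-6,-115,-40,0,100],[-7,-131,-75,0,100],[-7,-131,-110,0,100],[-7,-131,-150,0,100],[-7,-131,-150,0,100],[-7,-131,-150,0,100]]]'

```text
time: 15.67
tool_pos: [0.4542, -0.3798, 0.1475]
ee_rot: [-3.138, -0.006, 1.777]
wrist_force: [-0.5, 0.8, 0.9]
width: 0.0941
```

```bash
python3 - <<'E'
from h import *
dump(robot.get_obs())
f,K,C,A=snap("wrist"); np.savez("w8.npz",f=f,K=K,C=C,A=A)
cv2.imwrite("pics/w8.png",cv2.resize(f[:,:,::-1],(768,576)))
E
```

```text
[ 0.4542 -0.3798  0.1475] [-3.138 -0.006  1.777] 0.0941 15.6667
```

View pics/w8.png

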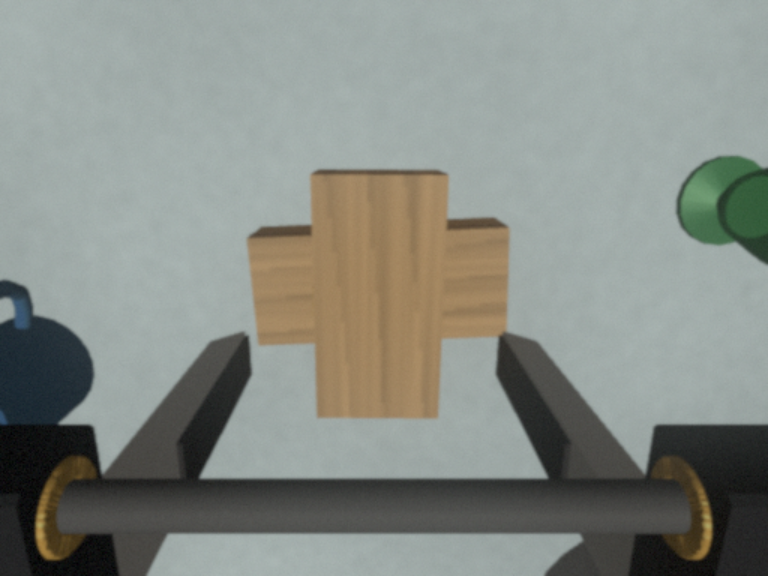

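```bash
python3 - <<'E'
from h import *
d=np.load("w8.npz");K,C,A=d["K"],d["C"],d["A"]
print(quad(np.array([(312,173),(447,173),(438,417),(317,417)])/1.5,.08,K,C,A))
print(quad(np.array([(249,237),(508,228),(506,335),(259,344)])/1.5,.04,K,C,A))
E
```

```text
(array([ 0.4567, -0.3805]), [np.float64(0.0641), np.float64(0.13), np.float64(0.0658), np.float64(0.1301)], [np.float64(0.207), np.float64(-1.363), np.float64(-2.933), np.float64(1.766)])
(array([ 0.4587, -0.3837]), [np.float64(0.1475), np.float64(0.0651), np.float64(0.1492), np.float64(0.0658)], [np.float64(0.242), np.float64(-1.311), np.float64(-2.895), np.float64(1.803)])
```

>>> step_arm --plan '[[[2,-1,-30,0,100],[2,-1,-60,0,100],[2,-1,-85,0,100],[2,-1,-99,0,100],[2,-1,-99,0,100],[2,-1,-99,0,70],[2,-1,-99,0,40],[2,-1,-99,0,0]]]'

```text
time: 16.38
tool_pos: [0.4606, -0.3833, 0.0555]
ee_rot: [3.138, 0.006, 1.779]
wrist_force: [-0.5, -0.1, -0.7]
width: 0.0772
```

>>> step_arm --plan '[[[0,0,0,0,0],[0,0,0,0,0],[0,0,0,0,0],[0,0,0,0,0]]]'

```text
time: 16.72
tool_pos: [0.4584, -0.383, 0.0538]
ee_rot: [-3.141, 0.004, 1.779]
wrist_force: [-3.0, 0.2, 7.1]
width: 0.0655
```

>>> step_arm --plan '[[[0,0,0,0,80],[0,0,0,0,80],[0,0,-2,0,80],[0,2,-6,0,80],[0,2,-6,0,0],[0,2,-6,0,0],[0,2,-6,0,0],[0,2,-6,0,0]]]'

```text
time: 17.38
tool_pos: [0.4583, -0.3789, 0.0445]
ee_rot: [-3.141, -0.002, 1.779]
wrist_force: [0.6, 0.4, -3.8]
width: 0.0661
```

>>> step_arm --plan '[[[0,0,0,0,0],[0,0,0,0,0],[0,0,0,0,0]]]'

```text
time: 17.63
tool_pos: [0.4585, -0.3794, 0.0451]
ee_rot: [-3.141, -0.001, 1.779]
wrist_force: [-0.3, 0.2, -3.2]
width: 0.0661
```

>>> step_arm --plan '[[[0,0,20,0,0],[0,0,50,0,0],[0,0,90,0,0],[0,0,130,-0.1,0],[0,10,170,-0.2,0],[0,40,195,-0.3,0],[-1,80,200,-0.4,0],[-2,120,200,-0.5,0]]]'

```text
time: 18.3
tool_pos: [0.4577, -0.2597, 0.2493]
ee_rot: [3.135, 0.002, 1.272]
wrist_force: [1.0, 0.6, -4.1]
width: 0.0659
```

>>> step_arm --plan '[[[-1,40,0,-0.1,0],[-2,80,0,-0.2,0],[-4,120,0,-0.3,0],[-5,160,0,-0.4,0],[-6,200,0,-0.5,0],[-8,240,0,-0.6,0],[-9,280,0,-0.7,0],[-10,320,0,-0.8,0]]]'

```text
time: 18.97
tool_pos: [0.4463, 0.059, 0.2458]
ee_rot: [3.141, -0.001, 0.482]
wrist_force: [0.5, 0.1, -3.5]
width: 0.0658
```

>>> step_arm --plan '[[[-1,40,0,-0.1,0],[-2,80,0,-0.2,0],[-3,120,0,-0.309,0],[-5,160,0,-0.309,0],[-6,200,0,-0.309,0],[-7,240,0,-0.309,0],[-9,280,0,-0.309,0],[-10,309,0,-0.309,0]]]'

```text
time: 19.63
tool_pos: [0.4358, 0.3695, 0.2451]
ee_rot: [-3.141, 0.0, 0.18]
wrist_force: [0.9, -0.5, -3.7]
width: 0.066
```

>>> step_arm --plan '[[[0,0,0,0,0],[0,0,0,0,0],[0,0,0,0,0],[0,0,0,0,0],[0,0,0,0,0]]]'

```text
time: 20.05
tool_pos: [0.4373, 0.3649, 0.2459]
ee_rot: [3.141, -0.0, 0.176]
wrist_force: [0.5, -0.3, -3.3]
width: 0.0657
```

```bash
python3 - <<'E'
from h import *
dump(robot.get_obs()); print(robot.get_obs()["joint_positions"].round(2))
f,K,C,A=snap("wrist"); np.savez("w9.npz",f=f,K=K,C=C,A=A)
cv2.imwrite("pics/w9.png",cv2.resize(f[:,:,::-1],(768,576)))
E
```

```text
[0.4373 0.3649 0.2459] [ 3.141 -0.     0.176] 0.0657 20.05
[ 0.6   0.13  1.25 -0.    1.77  1.99]
```

View pics/w9.png

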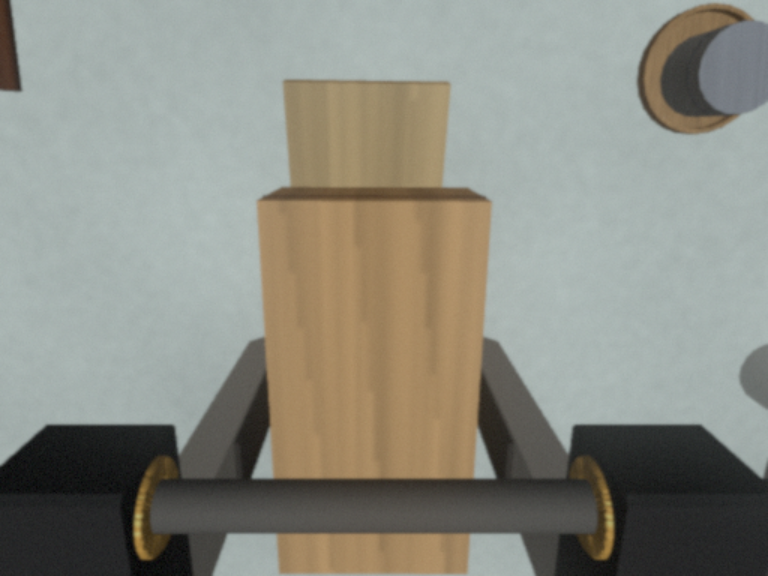

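```bash
python3 - <<'E'
from h import *
d=np.load("w9.npz");K,C,A=d["K"],d["C"],d["A"]
print(quad(np.array([(259,200),(490,200),(468,572),(279,572)])/1.5,.281,K,C,A))
P=onz(np.array([(285,82),(449,83)])/1.5,.0686,K,C,A);print(P,P.mean(0),np.linalg.norm(P[0]-P[1]))
e=np.array([np.cos(.17),np.sin(.17)]);n=np.array([-e[1],e[0]])
o=np.array([.4598,.3734])
for q in ([.4373,.3649],P.mean(0)[:2]): print((q-o)@e,(q-o)@n)
E
```

```text
(array([0.4352, 0.3646]), [np.float64(0.0649), np.float64(0.13), np.float64(0.0664), np.float64(0.13)], [np.float64(-1.395), np.float64(-2.962), np.float64(1.747), np.float64(0.168)])
[[0.53879785 0.44177467 0.0686    ]
 [0.55696984 0.33615397 0.0686    ]] [0.54788384 0.38896432 0.0686    ] 0.10717253710454462
-0.023613707222534547 -0.004570867664723869
0.08944730179895134 0.00043772772583152125
```

>>> step_arm --plan '[[[1,5,-30,0,0],[1,5,-65,0,0],[1,5,-100,0,0],[1,5,-130,0,0],[1,5,-155,0,0],[1,5,-168,0,0],[1,5,-172,0,0],[1,5,-172,0,0]]]'

```text
time: 20.77
tool_pos: [0.4375, 0.3699, 0.0723]
ee_rot: [3.14, 0.002, 0.176]
wrist_force: [0.6, 0.4, -3.9]
width: 0.0657
```

>>> step_arm --plan '[[[0,0,0,0,0],[0,0,-2,0,0],[0,0,-5,0,0],[0,0,-8,0,0],[0,0,-11,0,0],[0,0,-14,0,0],[0,0,-14,0,0]]]'

```text
time: 21.35
tool_pos: [0.4378, 0.3712, 0.0595]
ee_rot: [3.141, 0.0, 0.178]
wrist_force: [-0.8, 0.0, -3.1]
width: 0.0659
```

Contact is about to begin; I lower slowly with force readings.

>>> step_arm --plan '[[[0,0,-2,0,0],[0,0,-4,0,0],[0,0,-6,0,0],[0,0,-6,0,0]]]'

```text
time: 21.68
tool_pos: [0.4371, 0.3711, 0.0545]
ee_rot: [3.141, 0.001, 0.178]
wrist_force: [-5.2, -1.9, 3.4]
width: 0.0656
```

>>> step_arm --plan '[[[0,0,-2,0,0],[0,0,-4,0,0],[0,0,-6,0,0],[0,0,-6,0,0]]]'

```text
time: 22.02
tool_pos: [0.4367, 0.371, 0.0483]
ee_rot: [3.141, 0.002, 0.178]
wrist_force: [-5.4, -1.8, 2.7]
width: 0.0657
```

>>> step_arm --plan '[[[0,0,-2,0,0],[0,0,-4,0,0],[0,0,-4,0,0]]]'

```text
time: 22.27
tool_pos: [0.4369, 0.3712, 0.0446]
ee_rot: [-3.141, 0.001, 0.178]
wrist_force: [-5.6, -1.4, 4.7]
width: 0.0664
```

>>> step_arm --plan '[[[0,0,-2,0,0],[0,0,-2,0,0],[0,0,-2,0,0]]]'

```text
time: 22.52
tool_pos: [0.437, 0.3714, 0.0427]
ee_rot: [-3.141, 0.001, 0.178]
wrist_force: [-7.1, -1.3, 3.9]
width: 0.0658
```

>>> step_arm --plan '[[[0,0,-1,0,0],[0,0,-1,0,100],[0,0,-1,0,100],[0,0,0,0,100],[0,0,0,0,100],[0,0,0,0,100],[0,0,0,0,100],[0,0,20,0,100]]]'

```text
time: 23.18
tool_pos: [0.4353, 0.3692, 0.0571]
ee_rot: [3.138, 0.008, 0.177]
wrist_force: [0.1, 0.4, 0.3]
width: 0.0943
```

>>> step_arm --plan '[[[0,0,40,0,100],[0,0,80,0,100],[0,0,120,0,100],[20,4,160,0,100],[50,8,200,0,100],[50,8,210,0,100],[50,8,210,0,100],[50,8,210,0,100]]]'

```text
time: 23.85
tool_pos: [0.4884, 0.3793, 0.2719]
ee_rot: [-3.141, -0.001, 0.177]
wrist_force: [-0.2, -0.7, -1.1]
width: 0.0942
```

```bash
python3 - <<'E'
from h import *
dump(robot.get_obs())
f,K,C,A=snap("wrist"); np.savez("w10.npz",f=f,K=K,C=C,A=A)
g,Ks,Cs,As=snap("side"); np.savez("s10.npz",f=g,K=Ks,C=Cs,A=As)
cr=cv2.resize(g[255:351,170:320],None,fx=3,fy=3,interpolation=cv2.INTER_CUBIC)
cr=cv2.copyMakeBorder(cr,0,600-288,0,0,cv2.BORDER_CONSTANT)[:384]
cv2.imwrite("pics/w10.png",np.hstack([f[:,100:450],cr])[:,:,::-1])
E
```

```text
[0.4884 0.3793 0.2719] [-3.141e+00 -1.000e-03  1.770e-01] 0.0942 23.85
```

View pics/w10.png

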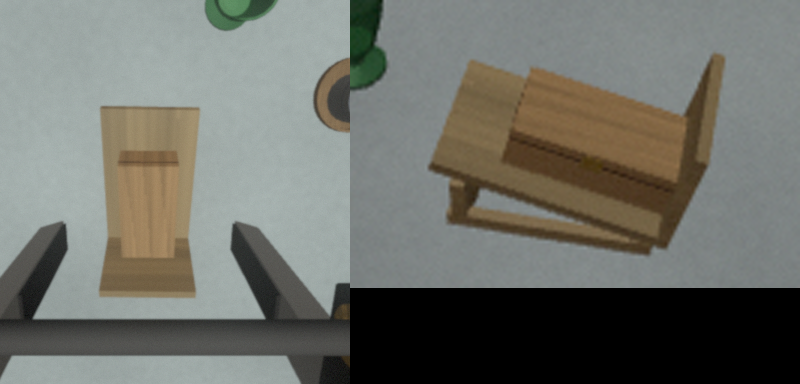

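```bash
cat >> h.py <<'E'
def rackpt(px,h,K,C,A,o=(.4598,.3734),yaw=.17):
    # ray -> plane h above the deck; returns s (up slope from backstop), y
    Rz=R.from_euler("z",yaw).as_matrix(); t=np.radians(15)
    ex=Rz@[np.cos(t),0,np.sin(t)]; ey=Rz@[0,1,0]; ez=np.cross(ex,ey)
    O=np.array([*o,0])+Rz@[-.085,0,.022]
    px=np.atleast_2d(px).astype(float); d=(A@np.linalg.inv(K)@np.c_[px,np.ones(len(px))].T).T
    X=C+d*(((O-C)@ez+h)/(d@ez))[:,None]
    return np.c_[(X-O)@ex,(X-O)@ey].round(4)
E
python3 - <<'E'
from h import *
d=np.load("w10.npz");K,C,A=d["K"],d["C"],d["A"]
print("bottom far edge",rackpt([(218.5,152),(278,152)],0,K,C,A))
print("top far, top near",rackpt([(219,163),(277.5,163),(274,257),(222,257)],.04,K,C,A))
print("deck",rackpt([(201,107),(299,108),(290,240),(207,238)],0,K,C,A))
E
```

```text
bottom far edge [[ 0.1285  0.0371]
 [ 0.1291 -0.0328]]
top far, top near [[ 0.1343  0.0332]
 [ 0.1349 -0.0291]
 [ 0.0017 -0.0314]
 [ 0.0011  0.0344]]
deck [[ 0.1824  0.0541]
 [ 0.1821 -0.0531]
 [-0.0037 -0.0561]
 [-0.0012  0.0579]]
```

>>> step_arm --plan '[[[-2,-40,0,0.01,100],[-3,-80,0,0.02,100],[-5,-120,0,0.03,100],[-6,-160,0,0.04,100],[-8,-200,0,0.05,100],[-9,-240,0,0.06,100],[-11,-280,0,0.07,100],[-12,-320,0,0.07,100]]]'

```text
time: 24.62
tool_pos: [0.4735, 0.0578, 0.2687]
ee_rot: [-3.141, 0.005, 0.249]
wrist_force: [0.6, -0.1, 0.5]
width: 0.0937
```

>>> step_arm --plan '[[[-2,-40,0,0,100],[-3,-80,0,0,100],[-5,-120,0,0,100],[-6,-160,0,0,100],[-8,-200,0,0,100],[-9,-240,0,0,100],[-11,-280,0,0,100],[-12,-320,0,0,100]]]'

```text
time: 25.28
tool_pos: [0.4621, -0.2614, 0.2687]
ee_rot: [-3.138, 0.003, 0.248]
wrist_force: [0.3, 0.2, 0.6]
width: 0.0937
```

>>> step_arm --plan '[[[-2,-40,0,0,100],[-4,-80,-20,0,100],[-5,-115,-50,0,100],[-6,-123,-80,0,100],[-6,-123,-105,0,100],[-6,-123,-120,0,100],[-6,-123,-120,0,100],[-6,-123,-120,0,100]]]'

```text
time: 25.95
tool_pos: [0.4565, -0.382, 0.1485]
ee_rot: [-3.136, 0.003, 0.248]
wrist_force: [-0.4, 0.8, 0.0]
width: 0.0941
```

>>> step_arm --plan '[[[0,0,0,0,100],[0,0,0,0,100],[0,0,0,0,100],[0,0,0,0,100]]]'

```text
time: 26.28
tool_pos: [0.4585, -0.3841, 0.1532]
ee_rot: [3.139, -0.001, 0.248]
wrist_force: [-0.4, 0.5, -1.0]
width: 0.0939
```

```bash
python3 - <<'E'
from h import *
dump(robot.get_obs())
f,K,C,A=snap("wrist"); np.savez("w11.npz",f=f,K=K,C=C,A=A)
cv2.imwrite("pics/w11.png",cv2.resize(f[:,:,::-1],(768,576)))
E
```

```text
[ 0.4585 -0.3841  0.1532] [ 3.139e+00 -1.000e-03  2.480e-01] 0.0939 26.2833
```

View pics/w11.png

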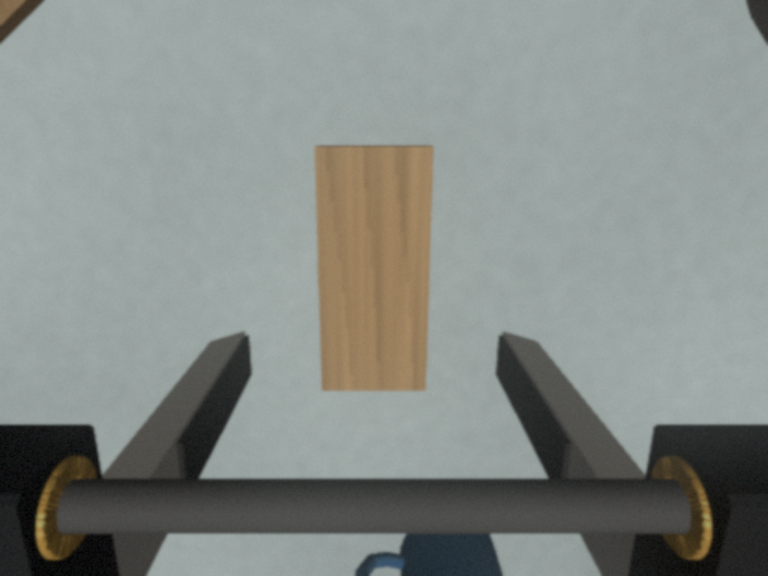

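```bash
python3 - <<'E'
from h import *
d=np.load("w11.npz");K,C,A=d["K"],d["C"],d["A"]
print(quad(np.array([(316,147),(433,147),(426,389),(322,389)])/1.5,.04,K,C,A))
E
```

```text
(array([ 0.4584, -0.3847]), [np.float64(0.0648), np.float64(0.1486), np.float64(0.066), np.float64(0.1485)], [np.float64(-1.322), np.float64(-2.891), np.float64(1.818), np.float64(0.243)])
```

>>> step_arm --plan '[[[0,0,-35,0,100],[0,0,-70,0,100],[0,0,-100,0,100],[0,0,-125,0,100],[0,0,-138,0,100],[0,0,-144,0,100],[0,0,-144,0,100],[0,0,-144,0,100]]]'

```text
time: 27.0
tool_pos: [0.4588, -0.3847, 0.0091]
ee_rot: [3.139, -0.001, 0.248]
wrist_force: [0.2, 0.3, 0.4]
width: 0.094
```

>>> step_arm --plan '[[[0,0,0,0,60],[0,0,0,0,30],[0,0,0,0,0],[0,0,0,0,0],[0,0,0,0,0],[0,0,0,0,0],[0,0,0,0,0],[0,0,0,0,0]]]'

```text
time: 27.67
tool_pos: [0.4582, -0.3842, 0.0083]
ee_rot: [3.14, -0.001, 0.248]
wrist_force: [-0.1, 0.1, 3.5]
width: 0.0655
```

>>> step_arm --plan '[[[0,0,0,0,0],[0,0,20,0,0],[0,0,60,0,0],[0,0,100,0,0],[0,0,140,0,0],[0,0,180,0,0],[0,0,220,0,0],[0,0,246,0,0]]]'

```text
time: 28.33
tool_pos: [0.4582, -0.3839, 0.2568]
ee_rot: [3.139, -0.002, 0.248]
wrist_force: [0.3, -0.3, -1.6]
width: 0.0659
```

>>> step_arm --plan '[[[-1,40,0,0,0],[-2,80,0,0,0],[-4,120,0,0,0],[-5,160,0,-0.02,0],[-6,200,0,-0.04,0],[-7,240,0,-0.06,0],[-9,280,0,-0.075,0],[-10,320,0,-0.075,0]]]'

```text
time: 29.0
tool_pos: [0.4466, -0.0618, 0.2518]
ee_rot: [-3.14, 0.003, 0.172]
wrist_force: [0.9, -0.3, -3.4]
width: 0.066
```

>>> step_arm --plan '[[[-1,40,0,0,0],[-2,80,0,0,0],[-4,120,0,0,0],[-5,160,0,0,0],[-6,200,0,0,0],[-7,240,0,0,0],[-9,280,0,0,0],[-10,320,0,0,0]]]'

```text
time: 29.67
tool_pos: [0.4365, 0.2579, 0.2518]
ee_rot: [3.141, 0.003, 0.173]
wrist_force: [0.6, -1.1, -2.8]
width: 0.0659
```

>>> step_arm --plan '[[[-1,40,0,0,0],[-2,80,0,0,0],[-3,113,0,0,0],[-3,113,0,0,0],[-3,113,0,0,0],[-3,113,0,0,0],[-3,113,0,0,0],[-3,113,0,0,0]]]'

```text
time: 30.33
tool_pos: [0.4351, 0.3678, 0.2534]
ee_rot: [3.141, 0.0, 0.171]
wrist_force: [0.1, -1.2, -3.5]
width: 0.0653
```

```bash
python3 - <<'E'
from h import *
dump(robot.get_obs())
f,K,C,A=snap("wrist"); np.savez("w12.npz",f=f,K=K,C=C,A=A)
cv2.imwrite("pics/w12.png",cv2.resize(f[:,:,::-1],(768,576)))
E
```

```text
[0.4351 0.3678 0.2534] [3.141 0.    0.171] 0.0653 30.3333
```

View pics/w12.png

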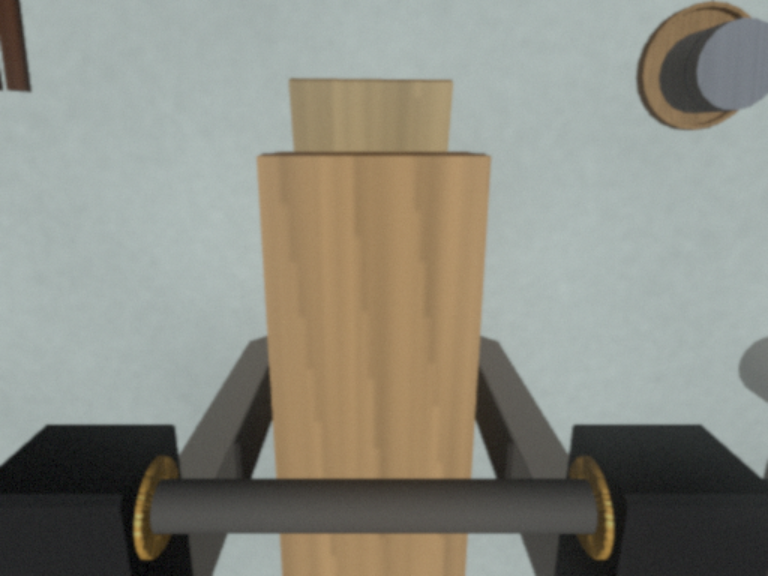

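```bash
python3 - <<'E'
from h import *
d=np.load("w12.npz");K,C,A=d["K"],d["C"],d["A"]
e=np.array([np.cos(.17),np.sin(.17)]);n=np.array([-e[1],e[0]]);o=np.array([.4598,.3734])
P=onz(np.array([(258,156),(490,156)])/1.5,.285,K,C,A)[:,:2]
Q=onz(np.array([(290,79),(452,80)])/1.5,.0686,K,C,A)[:,:2]
for X in(P,Q): m=X.mean(0)-o;v=X[0]-X[1];print(m@e,m@n,np.linalg.norm(v),np.arctan2(v[1],v[0])-np.pi/2)
t=np.array([.4351,.3678])-o;print(t@e,t@n)
E
```

```text
0.04949303945038006 -0.001095103448158686 0.0651923307937891 0.17118958436394127
0.09026773278795051 0.0005534003428163449 0.10792700631340044 0.16545866065287496
-0.025291364897441326 -0.0013404706727387322
```

>>> step_arm --plan '[[[1,1,-30,0,0],[1,1,-60,0,0],[1,1,-90,0,0],[1,1,-115,0,0],[1,1,-130,0,0],[1,1,-138,0,0],[1,1,-140,0,0],[1,1,-140,0,0]]]'

```text
time: 31.05
tool_pos: [0.4362, 0.3698, 0.1139]
ee_rot: [-3.142, -0.0, 0.172]
wrist_force: [-0.1, -0.3, -2.7]
width: 0.0662
```

>>> step_arm --plan '[[[0,0,0,0,0],[0,0,-3,0,0],[0,0,-6,0,0],[0,0,-9,0,0],[0,0,-11,0,0],[0,0,-11,0,0]]]'

```text
time: 31.55
tool_pos: [0.4359, 0.3702, 0.1026]
ee_rot: [3.142, -0.0, 0.173]
wrist_force: [0.1, -0.1, -2.5]
width: 0.0663
```

>>> step_arm --plan '[[[0,0,-2,0,0],[0,0,-4,0,0],[0,0,-6,0,0],[0,0,-6,0,0]]]'

```text
time: 31.88
tool_pos: [0.4352, 0.3703, 0.0984]
ee_rot: [-3.141, 0.0, 0.173]
wrist_force: [-5.5, -2.0, 5.9]
width: 0.066
```

>>> step_arm --plan '[[[0,0,-2,0,0],[0,0,-4,0,0],[0,0,-6,0,0],[0,0,-6,0,0]]]'

```text
time: 32.22
tool_pos: [0.4348, 0.3703, 0.0922]
ee_rot: [-3.141, 0.001, 0.173]
wrist_force: [-6.0, -2.3, 5.3]
width: 0.0661
```

>>> step_arm --plan '[[[0,0,-2,0,0],[0,0,-4,0,0],[0,0,-4,0,0],[0,0,-4,0,0]]]'

```text
time: 32.55
tool_pos: [0.4347, 0.3703, 0.088]
ee_rot: [-3.141, 0.002, 0.173]
wrist_force: [-4.9, -3.0, 5.2]
width: 0.0659
```

>>> step_arm --plan '[[[0,0,-2,0,0],[0,0,-2,0,0],[0,0,-2,0,0]]]'

```text
time: 32.8
tool_pos: [0.4348, 0.3703, 0.0862]
ee_rot: [-3.141, 0.001, 0.173]
wrist_force: [-5.8, -1.0, 5.0]
width: 0.0661
```

>>> step_arm --plan '[[[0,0,-1,0,0],[0,0,-1,0,100],[0,0,-1,0,100],[0,0,0,0,100],[0,0,0,0,100],[0,0,0,0,100],[0,0,0,0,100],[0,0,20,0,100]]]'

```text
time: 33.47
tool_pos: [0.4335, 0.3683, 0.0999]
ee_rot: [3.138, 0.009, 0.172]
wrist_force: [-0.7, -0.6, -1.5]
width: 0.0944
```

>>> step_arm --plan '[[[0,0,40,0,100],[0,0,80,0,100],[0,0,120,0,100],[20,4,160,0,100],[50,8,190,0,100],[50,8,190,0,100],[50,8,190,0,100],[50,8,190,0,100]]]'

```text
time: 34.13
tool_pos: [0.4855, 0.3779, 0.2929]
ee_rot: [3.141, 0.003, 0.172]
wrist_force: [0.1, 0.1, -0.0]
width: 0.0943
```

```bash
python3 - <<'E'
from h import *
dump(robot.get_obs())
f,K,C,A=snap("wrist"); np.savez("w13.npz",f=f,K=K,C=C,A=A)
g,Ks,Cs,As=snap("side"); s,*_=snap("scene")
c=lambda f,x,y,w,h,k:cv2.resize(f[y:y+h,x:x+w],(w*k,h*k),interpolation=cv2.INTER_CUBIC)
cr=np.vstack([c(g,170,255,150,96,3),cv2.resize(s[85:245,170:395],(450,288))])
cv2.imwrite("pics/w13.png",np.hstack([cv2.copyMakeBorder(f[:,100:450],0,192,0,0,cv2.BORDER_CONSTANT),cr])[:,:,::-1])
E
```

```text
[0.4855 0.3779 0.2929] [3.141e+00 3.000e-03 1.720e-01] 0.0943 34.1333
```

View pics/w13.png

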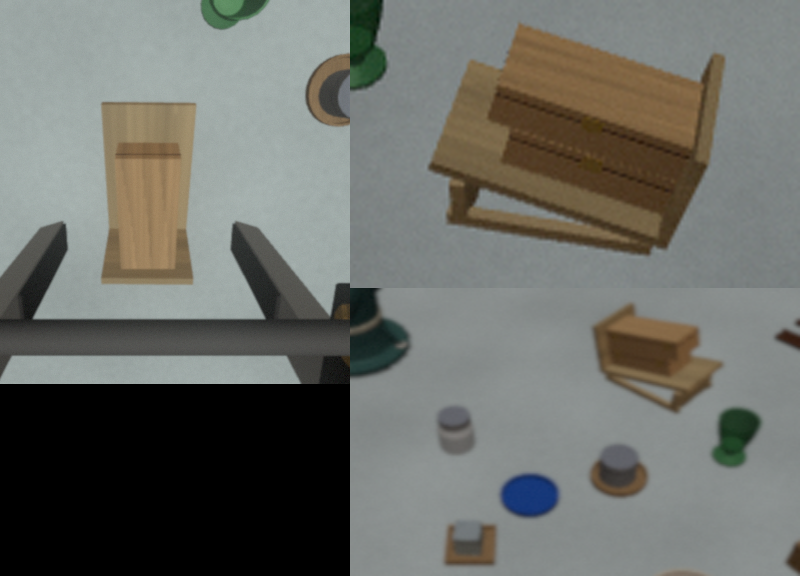

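```bash
python3 - <<'E'
from h import *
d=np.load("w13.npz");K,C,A=d["K"],d["C"],d["A"]
print("far/near top",rackpt([(216,154.5),(280.5,154.5),(274.5,269),(221,269)],.08,K,C,A))
print("deck",rackpt([(202,103),(296,104)],0,K,C,A))
E
```

```text
far/near top [[ 0.1553  0.0328]
 [ 0.1555 -0.031 ]
 [ 0.0006 -0.0316]
 [ 0.0004  0.034 ]]
deck [[ 0.1821  0.0542]
 [ 0.1813 -0.0539]]
```

```bash
python3 -c "
from h import *
print(robot.close_job()); dump(robot.get_obs())"
```

```text
the job is handed in; nothing more can be done
None
the job is handed in; nothing more can be done
```

The job is done and handed in at about 34 s. The heap came apart in order: square tin, round tin, short case, long case. Both cases were lowered level and tipped flat against the slope. No verdict was reported, so these are my own camera checks.

| Item | Last check |
|---|---|
| Square tin | upright in the square tray, about 3 mm off centre |
| Round tin | upright in the round tray, about 3 mm off centre |
| Short case | flat on the deck, about 3 mm (±3) from the backstop, about 2 mm off centre |
| Long case | flat on the short case, about 3 mm (±3) from the backstop, about 1 mm off centre |
| Goblets | both upright; left one seen in the last pictures, right one last seen at the short-case pickup; the arm made no contact with either |

- **Disagreement in the measurements:** the last views gave case lengths of 133 and 155 mm instead of 130 and 150. The gaps to the backstop are therefore only good to about 3 mm, still inside the 10 mm allowed.
- **Camera offset:** the scene and side cameras differed by about 10 mm or more, so I placed everything from wrist camera close-ups.
- **Not checked:** I judged the tilt of both cases flat from the pictures and the final heights, and did not measure it.

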